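# Take the load off a balance's levelling feet with a wedge

## Task

The laboratory balance has to be levelled, and its two front screw feet turn only when no weight is on them. Take the wooden wedge, lay it flat on the bench in front of the balance and slide it, thin end first, straight in under the front of the casing, midway between the two front feet, until both front feet just lift off the bench, about 4 mm clear and no more, with the rear feet still standing. Finish while gripping the wedge there, so that a colleague can turn the feet; let nothing but the wedge touch the balance, do not shove the balance out of its place, and leave the block, the case and the bottles alone.

Things in the scene. Friction and masses are not known exactly. Their poses are not given: they have to be found in the camera images.
- wedge: Hardwood wedge, loose, 170 mm long, 40 wide, 100 g: a solid taper with flat underside, 3 mm thick at the thin end (toe), 40 mm at the thick end (heel); its top rises 37 mm over 170 mm. Origin: centre of the underside. x along it from heel to toe, z up. A flat block of the same wood lies beside it; either may be on either side.
- wedge_grip (a point): Place to grip the wedge: on its middle line 30 mm from the heel face (140 mm from the toe), half-way up (16.5 mm above its underside; it is 33.5 mm tall there). The sides are upright and parallel, 40 mm apart. Axes as the wedge.
- wedge_toe (a point): Middle of the wedge's thin end, at the underside.
- balance: Top-loading precision balance, loose, 1.2 to 2 kg: pale casing 240 mm deep, 190 wide; sloping display panel in front (35 to 65 mm high), rear housing 70 mm high, round steel pan, top at 81 mm. Flat underside 14 mm above the bench on four round rubber feet, 28 mm in diameter, which grip the bench. Origin: on the bench under its middle. x from front to rear, z up. Front faces the wedge's side.
- front_edge (a point): Middle of the lower front edge of the balance's casing, 14 mm above the bench at the start, 120 mm in front of the origin. The wedge first touches it when its toe is 50 mm past this edge; from there each 10 mm further lifts the edge 2.2 mm and the front feet 1.9 mm.
- foot_front_a (a point): Centre of the underside of one front levelling foot (90 mm in front of the origin, 70 mm to one side). Its height is the gap under the foot.
- foot_front_b (a point): The same of the other front foot, 140 mm from the first; 112 mm are free between the two.
- foot_rear_a (a point): Centre of the underside of one rear foot (90 mm behind the origin); it stays on the bench.
- foot_rear_b (a point): The same of the other rear foot.
- flat_block: Bystander: flat hardwood packing block 130 x 40 x 20 mm, not tapered, loose. Origin: centre of the underside, x along it.
- weight_case: Bystander: closed grey case for calibration weights, 70 x 100 x 40 mm, loose. Origin: centre of the underside.
- bottle_a: Bystander: glass laboratory bottle with a screw cap, 86 mm in diameter, 145 mm tall, loose. Origin: centre of the underside.
- bottle_b: Bystander: another such bottle. Both stand to the right of the wedge and block as seen from the robot. Origin: centre of the underside.
There are look-alikes about, which are no part of the job. Leave any red or yellow look-alike of the wedge alone.

How it is judged:
On the way:
1. the wedge lies flat on the bench with its toe under the balance's front edge between the front feet, which still stand on the bench (x of wedge_toe in the frame of balance between -0.115 and -0.05 m and y of wedge_toe in the frame of balance between -0.035 and 0.035 m and angle between wedge's own z axis and vertical below 0.08 rad and height (world z) of wedge_toe below 0.005 m and height (world z) of each of foot_front_a, foot_front_b below 0.001 m), for 0.1 s.
At the end, for the whole second after the job is handed in: Front feet 1.5 to 6.5 mm off the bench, rear feet on it; balance at rest within 20 mm of its place, front carried by the wedge alone; wedge flat, within 0.2 rad of square, toe within 35 mm of the balance's middle line and 40 mm or more under its edge, gripped with over 2 N (height (world z) of foot_front_a between 0.0015 and 0.0065 m and height (world z) of foot_front_b between 0.0015 and 0.0065 m and height (world z) of each of foot_rear_a, foot_rear_b below 0.0015 m and x of wedge_toe in the frame of balance above -0.08 m and y of wedge_toe in the frame of balance between -0.035 and 0.035 m and angle between the x axis of wedge and the x axis of balance, either way round below 0.2 rad and angle between wedge's own z axis and vertical below 0.05 rad and height (world z) of wedge below 0.003 m and contact force between wedge and balance above 1 N and contact force between the fingers and wedge above 2 N and contact force between each of the fingers, the arm and balance below 0.5 N and contact force between each of flat_block, weight_case, bottle_a, bottle_b and balance below 0.2 N and distance of balance from where it was at the start of the episode below 0.02 m and linear speed of each of balance, wedge below 0.01 m/s); the arm keeps its last pose, push and grip.
It fails at once if the balance was shoved more than 20 mm from its place (distance of balance from where it was at the start of the episode above 0.02 m).
It fails at once if the balance was jacked up far too high (a front foot more than 10 mm off the bench) (height (world z) of any of foot_front_a, foot_front_b above 0.01 m).
It fails at once if the robot itself touched the balance (contact force between any of the fingers, the arm and balance above 2 N).
It fails at once if a bystander was displaced (distance of any of flat_block, weight_case, bottle_a, bottle_b from where it was at the start of the episode above 0.02 m).
It also fails if it takes over 48 s, if anything falls off the work surface, if the arm or the gripper's body presses on something with over 40 N, if the wrist force passes 120 N, or if a joint passes its speed limit or range.

## Robot

A 7-joint arm with a two-finger parallel gripper is mounted at the origin on the work surface. World frame = base frame: x ahead of the robot, y to its left, z up, the work surface at z = 0. Lengths are in m, angles in rad, forces in N, time in s.
With the tool pointing down it reaches from about 0.425 to 0.95 m from the base axis. Payload 16.7 kg.
Tool frame: the origin (TCP) lies at the very end of the fingers, on their centre line; the grasp point (between the pads) lies 19 mm behind it (pinch_z is the distance from the TCP to the grasp point, in m); z points along the fingers, y is the line along which they close (so a half turn about z gives the same grasp; the last joint's range is limited). The gripper opens to 94 mm and grips with 3 to 60 N. Pads are 16 mm wide; open, the fingers measure 119 mm over their backs; the gripper's body (75 mm by 177 mm) begins 78 mm behind the grasp point.
Start: joints at [-1.448, 0.426, 0.074, 1.606, -0.034, 1.111, -0.067], TCP at [0.182, 0.65, 0.205] pointing down, gripper open.
Joint ranges: [-2.85, 2.85], [-0.5, 2.14], [-1.23, 1.37], [0.21, 2.46], [-1.02, 4.16], [0.16, 2.05], [-2.73, 2.73]. Speed limits (rad/s): [1.89, 1.89, 2.39, 2.39, 3.01, 3.01, 3.01].

## Interface

Orientations are given as a 3x3 rotation matrix whose columns are the frame's x, y, z axes.
In Python, from station import state, get_image, job_done, pinch_z gives the robot as it stands.
- The arm moves only by the tool drive_tool, never from a script. Its argument "targets" is a list of rows, each a list of 2 entries, a list of its own where there are three numbers: the shift along the tool's x, y, z each as a share of 200 mm, from -1 to 1, then the turn about the tool's z as a share of 8 degrees, from -1 to 1. A call has 1 to 8 rows; each row shifts and turns the commanded pose from where the row before left it, along the tool's axes as they then stand; what a row does not reach is not made up. A row lasts 1/10 s, in which the tool goes at most 50 mm and 8.59 degrees, less where a joint would pass 70% of its speed; a pose out of reach is approached as far as the arm can. A call with a number of a shift or a turn outside -1 to 1 is refused whole. A call with a gripper value outside its range is refused whole. "gripper" is the opening in per cent of the stroke, from 0 (shut) to 100 (fully open), set as the call begins (left out, the last holds). The fingers move at their own pace and stop on an object; the grip force is fixed at half the most. Time passes only in rows, so rows that do not move let the fingers close. It gives the time, the measured TCP pose, the force, the opening and the grip force at its end, in the units of the state.
- state(): the state, without advancing time (a new reading comes with each control period).
- get_image(name): name is "side" or "top" or "wrist"; returns a dict with "frame" (420x560x3 uint8, red, green, blue), "intrinsics" (3x3 intrinsics, pixels), "R" (3x3) and "t" (3): a world point X has camera coordinates R X + t; the wrist camera has in their place "tool_from_camera" (4x4, takes a point from camera to tool coordinates, whose origin is the TCP and whose axes are the flange's). Camera axes: x right, y down, z forward; pixel columns grow to the right and rows downward; lengths in m; the calibration is good to about 2 mm. The wrist camera is an equidistant fisheye: a pixel r from the principal point sees the ray r / f radians off the axis. A picture is of the moment at which its call begins: read the wrist's pose just before it. There is no depth.
- job_done(): hands the job in; it is judged then, once.
The state is a dict: "t": time; "qpos": joint angles; "qd": joint speeds; "joint_torque": joint torques, N m; "tool_pos": TCP position; "tcp_rot": TCP orientation; "contact_force": force on the tool from outside, world axes, zero at the start; "torque": the same for the moment, N m; "width": finger opening in m; "finger_force": force on a finger pad.
Only numpy, scipy, OpenCV 4.12 (cv2) and the standard library are available. Lean on these libraries where they do the work, as an engineer would, in place of code of your own. Each camera call takes 0.05 s, during which the arm holds its last target. There are 200 camera calls.

## Working session

There is one attempt and no reset: what is moved stays moved. The work goes in short steps, Python scripts to look and compute and a tool call to move; the robot and the scene stay as the last step left them, time stands still between calls to the robot, and variables do not carry over. Pictures are saved under pics/ and viewed, at most 10 in all, crops included, and the job is handed in when it is done.

Besides the shell and the picture viewer there is one more tool, called after ">>>" as a command line: name --argument value ..., lists and objects as JSON in quotes. drive_tool: Moves the arm, as the interface text tells. Shift numbers are shares of 200 mm and turn numbers shares of 8 degrees, none past 1 either way. Its arguments: {"type":"object","properties":{"targets":{"type":"array"},"gripper":{"type":"number"}},"required":["targets"]}

```bash
mkdir -p pics; cat > h.py <<'E'
import numpy as np, cv2
from station import state, get_image, job_done, pinch_z
def snap(n,f):
    d=get_image(n); np.savez('pics/'+f+'.npz',**{k:v for k,v in d.items()}); cv2.imwrite('pics/'+f+'.png',d['frame'][:,:,::-1]); return d
def ray(d,u,v,z):
    K,R,t=map(np.array,(d['intrinsics'],d['R'],d['t'])); r=R.T@np.linalg.solve(K,[u,v,1.]); c=-R.T@t
    return c+r*(z-c[2])/r[2]
def proj(d,X):
    K,R,t=map(np.array,(d['intrinsics'],d['R'],d['t'])); p=K@(R@np.array(X)+t); return p[:2]/p[2]
E
python3 - <<'E'
from h import *
s=state(); print(s['t'],s['tool_pos'],np.round(s['tcp_rot'],3),s['width'],pinch_z)
a=snap('top','top0'); b=snap('side','side0')
for d in (a,b): print(np.round(-np.array(d['R']).T@d['t'],3))
E
```

```text
0.0 [0.18177792 0.64961091 0.20476871] [[-0.963  0.269 -0.   ]
 [ 0.269  0.963 -0.001]
 [-0.    -0.001 -1.   ]] 0.09434672082634683 0.0188
[ 0.299 -0.018  1.549]
[-0.187 -0.749  0.907]
```

View pics/top0.png

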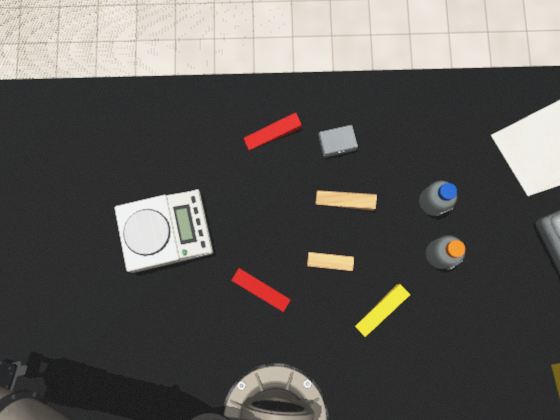

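View pics/side0.png

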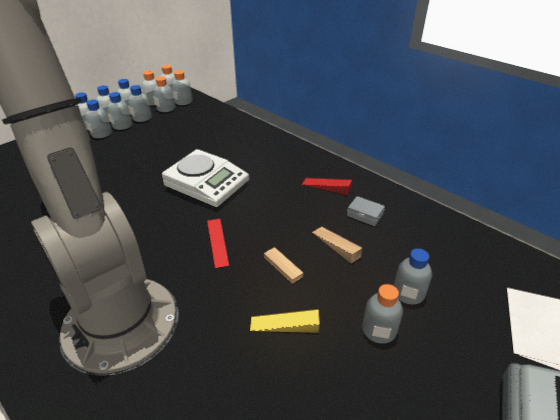

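The top view shows the balance at (165,230), its front facing right. The wooden wedge is at (346,200), with its thin end to the left in the side view, and the block is at (330,261). The case is at (338,140) and the bottles are at about (440,200) and (447,252). The coloured look-alikes are at (273,131), (261,290) and (383,310).

```bash
python3 - <<'E'
from h import *
a=dict(np.load('pics/top0.npz')); hsv=cv2.cvtColor(a['frame'],cv2.COLOR_RGB2HSV)
m=cv2.inRange(hsv,(8,60,90),(24,200,255))
c=[x for x in cv2.findContours(m,0,2)[0] if cv2.contourArea(x)>150]
for x in c:
    q=cv2.boxPoints(cv2.minAreaRect(x)); ap=cv2.approxPolyDP(x,2.5,True)[:,0]
    print('wood',cv2.contourArea(x),q.round(1).tolist(),ap.tolist())
    for z in (0.003,.02,.04): print(z,[ray(a,*p,z).round(3)[:2].tolist() for p in q])
m=cv2.inRange(hsv,(0,0,120),(180,50,255)); m[:180]=0;m[280:]=0;m[:,230:]=0
x=max(cv2.findContours(m,0,2)[0],key=cv2.contourArea); q=cv2.boxPoints(cv2.minAreaRect(x)); print('bal',q.round(1).tolist(),cv2.approxPolyDP(cv2.convexHull(x),3,True)[:,0].tolist())
for z in (.014,.035,.065): print(z,[ray(a,*p,z).round(3)[:2].tolist() for p in q])
for n,u,v,z in (('redL',261,290,.02),('redU',273,131,.02),('yel',383,310,.02),('case',338,140,.04),('bA',448,191,.145),('bB',456,249,.145)): print(n,ray(a,u,v,z).round(3))
cv2.imwrite('pics/c1.png',cv2.resize(np.hstack([a['frame'][170:290,100:230],a['frame'][170:290,290:420]])[:,:,::-1],None,fx=3,fy=3,interpolation=cv2.INTER_CUBIC))
E
```

```text
wood 642.0 [[306.20001220703125, 266.1000061035156], [307.70001220703125, 251.10000610351562], [354.29998779296875, 256.0], [352.70001220703125, 271.0]] [[308, 252], [307, 266], [353, 268], [353, 256]]
0.003 [[0.414, -0.098], [0.457, -0.104], [0.439, -0.238], [0.396, -0.231]]
0.02 [[0.413, -0.097], [0.455, -0.103], [0.438, -0.235], [0.395, -0.229]]
0.04 [[0.411, -0.096], [0.453, -0.102], [0.436, -0.232], [0.394, -0.226]]
wood 248.0 [[445.0, 240.0], [465.0, 240.0], [465.0, 257.0], [445.0, 257.0]] [[452, 240], [447, 244], [446, 252], [458, 257], [464, 253], [464, 244]]
0.003 [[0.479, -0.502], [0.477, -0.56], [0.428, -0.556], [0.43, -0.498]]
0.02 [[0.477, -0.497], [0.475, -0.554], [0.427, -0.55], [0.428, -0.493]]
0.04 [[0.474, -0.491], [0.473, -0.547], [0.425, -0.543], [0.427, -0.487]]
wood 884.0 [[314.6000061035156, 205.8000030517578], [315.70001220703125, 189.5], [376.70001220703125, 193.39999389648438], [375.6000061035156, 209.6999969482422]] [[316, 191], [316, 204], [375, 208], [376, 194]]
0.003 [[0.589, -0.129], [0.638, -0.134], [0.621, -0.313], [0.573, -0.307]]
0.02 [[0.586, -0.128], [0.634, -0.133], [0.618, -0.309], [0.57, -0.304]]
0.04 [[0.582, -0.126], [0.63, -0.131], [0.614, -0.306], [0.566, -0.3]]
bal [[111.80000305175781, 205.3000030517578], [198.3000030517578, 186.60000610351562], [212.6999969482422, 253.10000610351562], [126.30000305175781, 271.79998779296875]] [[198, 189], [211, 253], [127, 271], [114, 207]]
0.014 [[0.604, 0.461], [0.653, 0.21], [0.457, 0.168], [0.41, 0.415]]
0.035 [[0.6, 0.455], [0.648, 0.207], [0.455, 0.166], [0.408, 0.409]]
0.065 [[0.594, 0.445], [0.641, 0.202], [0.452, 0.162], [0.406, 0.4]]
redL [0.349 0.032 0.02 ]
redU [ 0.815 -0.013  0.02 ]
yel [ 0.284 -0.308  0.02 ]
case [ 0.776 -0.202  0.04 ]
bA [ 0.593 -0.476  0.145]
bB [ 0.438 -0.485  0.145]
```

View pics/c1.png

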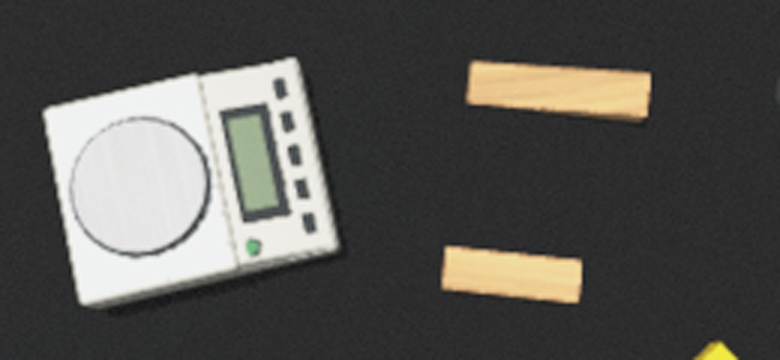

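>>> drive_tool --targets '[[[0,0,0],1],[[0,0,0],1],[[0,0,0],1],[[0,0,0],1],[[0,0,0],1],[[0,0,0],1],[[0,0,0],1],[[0,0,0],1]]' --gripper 100

```text
t: 0.9
tool_pos: [0.1818, 0.6498, 0.2051]
tcp_rot: [[-0.174, 0.985, -0.0], [0.985, 0.174, -0.001], [-0.001, -0.0, -1.0]]
contact_force: [0.2, 0.5, 0.5]
width: 0.0938
finger_force: 0.0
```

>>> drive_tool --targets '[[[0,0,0],1],[[0,0,0],1],[[-0.15,0.165,0],0],[[-0.15,0.165,0],0],[[-0.15,0.165,0],0],[[-0.15,0.165,0],0],[[-0.15,0.165,0],0],[[-0.15,0.165,0],0]]'

```text
t: 1.7
tool_pos: [0.362, 0.4498, 0.2053]
tcp_rot: [[0.098, 0.995, -0.0], [0.995, -0.098, -0.0], [-0.0, -0.0, -1.0]]
contact_force: [1.5, 0.2, 0.1]
width: 0.0942
finger_force: 0.0
```

>>> drive_tool --targets '[[[-0.15,0.165,0],0],[[-0.15,0.165,0],0],[[-0.15,0.165,0],0],[[-0.23,0.08,0],0],[[-0.23,0.08,0],0],[[-0.23,0.08,0],0],[[-0.23,0.08,0],0],[[-0.23,0.08,0],0]]'

```text
t: 2.5
tool_pos: [0.5079, 0.1135, 0.2055]
tcp_rot: [[0.098, 0.995, -0.0], [0.995, -0.098, 0.0], [0.0, -0.0, -1.0]]
contact_force: [0.4, 0.6, 0.6]
width: 0.0939
finger_force: 0.0
```

>>> drive_tool --targets '[[[-0.23,0.08,0],0],[[-0.23,0.08,0],0],[[-0.23,0.08,0],0],[[-0.23,0.08,0],0],[[-0.23,0.08,0],0],[[-0.23,0.08,0],0],[[-0.2,0.06,0],0],[[0,0,0],0]]'

```text
t: 3.3
tool_pos: [0.5836, -0.2161, 0.2054]
tcp_rot: [[0.105, 0.994, -0.0], [0.994, -0.105, -0.003], [-0.003, -0.0, -1.0]]
contact_force: [0.3, 0.2, 0.1]
width: 0.0938
finger_force: 0.0
```

```bash
python3 - <<'E'
from h import *
s=state(); print(s['t'],s['tool_pos'].round(4) if hasattr(s['tool_pos'],'round') else s['tool_pos'])
np.savez('pics/w1s.npz',p=s['tool_pos'],R=s['tcp_rot'])
d=snap('wrist','w1'); print(d['intrinsics'],np.round(d['tool_from_camera'],3))
E
```

```text
3.3 [ 0.5836 -0.2161  0.2054]
[[325.1922621    0.         284.86663824]
 [  0.         325.1922621  205.4807065 ]
 [  0.           0.           1.        ]] [[-0.001 -0.97  -0.242  0.07 ]
 [ 1.    -0.001 -0.001  0.001]
 [ 0.    -0.242  0.97  -0.178]
 [ 0.     0.     0.     1.   ]]
```

View pics/w1.png

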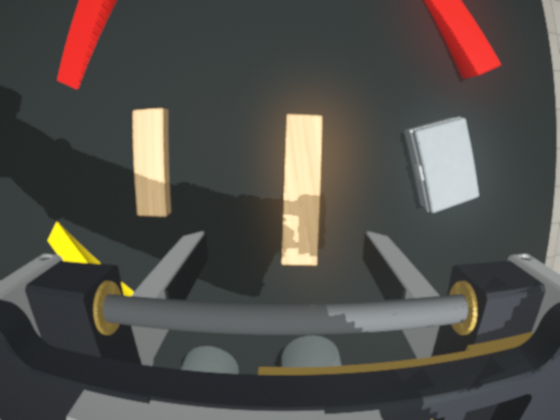

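The wrist view shows the whole wedge: its toe edge runs from about (287,115) to (322,116), and its heel edge from (282,264) to (317,265). The block is at (152,162).

```bash
cat >> h.py <<'E'
def wray(d,s,u,v,z):
    K=np.array(d['intrinsics']); T=np.array(d['tool_from_camera']); a=np.array([(u-K[0,2])/K[0,0],(v-K[1,2])/K[1,1]]); th=np.linalg.norm(a)
    r=np.append(a/th*np.sin(th),np.cos(th)); R=np.array(s['R']); o=R@T[:3,3]+s['p']; r=R@T[:3,:3]@r
    return o+r*(z-o[2])/r[2]
E
python3 - <<'E'
from h import *
d=dict(np.load('pics/w1.npz')); s=dict(np.load('pics/w1s.npz'))
A,B=wray(d,s,287,114,.003),wray(d,s,322.5,115.5,.003); C,D=wray(d,s,281.5,265,.04),wray(d,s,317.5,266,.04)
print(A,B,C,D); t=(A+B)/2; h=(C+D)/2; v=(t-h)[:2]; L=np.linalg.norm(v); v/=L
print('w',np.linalg.norm(A-B),np.linalg.norm(C-D),'L',L,'toe',t,'heel',h,'head',np.degrees(np.arctan2(v[1],v[0])))
g=t[:2]-.14*v; R=s['R']; print('grip',g,'tool shift',R[:2,:2].T@(g-s['p'][:2])/.2, 'tool x head',np.degrees(np.arctan2(R[1,0],R[0,0])))
E
```

```text
[ 0.59540841 -0.13368085  0.003     ] [ 0.63621857 -0.13931587  0.003     ] [ 0.5711097  -0.30250299  0.04      ] [ 0.61245564 -0.30842872  0.04      ]
w 0.04119736732291575 0.041768415499093124 L 0.17066779119422493 toe [ 0.61581349 -0.13649836  0.003     ] heel [ 0.59178267 -0.30546586  0.04      ] head 81.9055892242712
grip [ 0.59610084 -0.2751036 ] tool shift [-0.28661187  0.09320562] tool x head 83.97330251508879
```

>>> drive_tool --targets '[[[-0.143,0.047,0],0.13],[[-0.143,0.047,0],0.13],[[0,0,0.2],0],[[0,0,0.2],0],[[0,0,0.2],0],[[0,0,0.2],0],[[0,0,0.15],0],[[0,0,0.05],0]]'

```text
t: 4.15
tool_pos: [0.5955, -0.2662, 0.0024]
tcp_rot: [[0.133, 0.991, -0.004], [0.991, -0.133, 0.002], [0.001, -0.004, -1.0]]
contact_force: [-0.4, -0.3, -0.6]
width: 0.0943
finger_force: 0.0
```

>>> drive_tool --targets '[[[0,0,0],0],[[0,0,0],0]]'

```text
t: 4.35
tool_pos: [0.5978, -0.2685, 0.0069]
tcp_rot: [[0.134, 0.991, 0.001], [0.991, -0.134, -0.0], [-0.0, 0.001, -1.0]]
contact_force: [-0.5, -0.4, 0.4]
width: 0.0938
finger_force: 0.0
```

>>> drive_tool --targets '[[[-0.033,0,0.012],0],[[0,0,0],0],[[0,0,0],0]]'

```text
t: 4.65
tool_pos: [0.5964, -0.2756, 0.0039]
tcp_rot: [[0.135, 0.991, 0.001], [0.991, -0.135, -0.0], [-0.0, 0.001, -1.0]]
contact_force: [0.9, 0.8, 0.2]
width: 0.094
finger_force: 0.0
```

>>> drive_tool --targets '[[[0,0,0],0],[[0,0,0],0],[[0,0,0],0],[[0,0,0],0],[[0,0,0],0],[[0,0,0],0],[[0,0,0],0],[[0,0,0],0]]' --gripper 0

```text
t: 5.45
tool_pos: [0.596, -0.2751, 0.0031]
tcp_rot: [[0.134, 0.991, -0.0], [0.991, -0.134, -0.0], [-0.0, -0.0, -1.0]]
contact_force: [0.4, -0.4, -0.2]
width: 0.04
finger_force: 30.0
```

>>> drive_tool --targets '[[[0,0,-0.1],0],[[0.2,-0.028,0],0],[[0.2,-0.028,0],0],[[0.2,-0.028,0],0],[[0.2,-0.028,0],0],[[0.2,-0.028,0],0],[[0.2,-0.028,0],0],[[0.17,-0.028,0],0]]'

```text
t: 6.25
tool_pos: [0.5938, 0.0041, 0.023]
tcp_rot: [[0.133, 0.991, -0.0], [0.991, -0.133, 0.0], [0.0, -0.0, -1.0]]
contact_force: [0.1, -0.1, -1.6]
width: 0.0397
finger_force: 30.0
```

>>> drive_tool --targets '[[[0,0,0],-0.85],[[0,0,0],-0.85],[[0,0,0],-0.83],[[0,0,0],0],[[0,0,0],0],[[0,0,0],0]]'

```text
t: 6.85
tool_pos: [0.594, 0.0015, 0.023]
tcp_rot: [[-0.214, 0.977, -0.0], [0.977, 0.214, -0.0], [-0.0, -0.0, -1.0]]
contact_force: [-0.5, 0.4, -1.6]
width: 0.0399
finger_force: 30.0
```

```bash
python3 - <<'E'
from h import *
s=state(); print(s['t'],s['tool_pos'],s['finger_force'])
np.savez('pics/w2s.npz',p=s['tool_pos'],R=s['tcp_rot'])
snap('wrist','w2');snap('top','top2')
E
```

```text
6.85 [0.5940099  0.00154138 0.02303927] 29.99105748720467
```

View pics/w2.png

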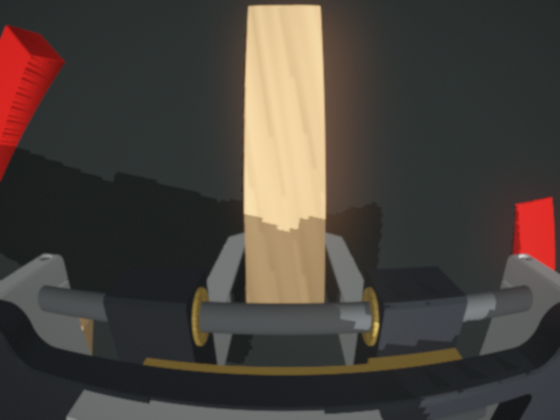

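The wrist view shows the wedge held straight, its toe edge from (248,6) to (321,6). The balance is above the frame. I'll use the top view for the relation between toe and front edge.

```bash
python3 - <<'E'
from h import *
d=dict(np.load('pics/w2.npz')); s=dict(np.load('pics/w2s.npz')); R=s['R'][:2,:2]
tw=(wray(d,s,248,6.5,.023)+wray(d,s,321,6.5,.023))/2; print('toe wrist',tw,R.T@(tw[:2]-s['p'][:2]))
a=dict(np.load('pics/top2.npz')); f=a['frame']; hsv=cv2.cvtColor(f,cv2.COLOR_RGB2HSV)
m=cv2.inRange(hsv,(8,60,90),(24,200,255)); m[:170]=0; m[250:]=0; m[:,:205]=0; m[:,330:]=0
x=max(cv2.findContours(m,0,2)[0],key=cv2.contourArea); print('wedge px',cv2.approxPolyDP(x,2,True)[:,0].tolist())
g=cv2.cvtColor(f,cv2.COLOR_RGB2GRAY).astype(float)
P=[]
for v in range(196,249,4):   # bright->dark transition at front edge
    u0=198+(v-188)*14/65; r=g[v,int(u0)-8:int(u0)+10]; P.append((int(u0)-8+np.argmin(np.diff(r))+.5,v))
    if v in(200,220,240): print(int(u0)-8,r.astype(int))
L=cv2.fitLine(np.float32(P),cv2.DIST_HUBER,0,.01,.01).ravel(); print('line',L)
for z in (.035,.014):
  e=[]
  for v in (188,253):
    e.append(ray(a,L[2]+(v-L[3])*L[0]/L[1],v,z))
  c=(e[0]+e[1])/2; n=(e[0]-e[1])[:2]; n=np.array([-n[1],n[0]])/np.linalg.norm(n)
  print(z,e,np.linalg.norm(e[0]-e[1]),'mid in tool',R.T@(c[:2]-s['p'][:2]),'head',np.degrees(np.arctan2(n[1],n[0])),'tool',np.degrees(np.arctan2(R[1,0],R[0,0])))
F=f[150:290,100:330,::-1]; cv2.imwrite('pics/c2.png',cv2.resize(F,None,fx=3.4,fy=3.4,interpolation=cv2.INTER_CUBIC))
E
```

```text
toe wrist [0.56484653 0.1369813  0.023     ] [0.1385433  0.00047596]
wedge px [[221, 208]]
192 [ 85  79  79 152 223 234 235 227 188 130  56  30  35  48  45  48  44  46]
196 [ 95  81  77 116 200 235 235 228 209 169  77  26  37  42  44  46  45  47]
201 [71 72 75 87 94 95 95 94 90 84 84 90 88 84 87 81 69 94]
line [  0.23130865   0.9728804  204.96771    217.6314    ]
0.035 [array([0.64413975, 0.20773014, 0.035     ]), array([0.45506362, 0.16409652, 0.035     ])] 0.19404554580467145 mid in tool [ 0.1896035  -0.00395178] head 102.99480851078408 tool 102.34842491334862
0.014 [array([0.64893067, 0.21085748, 0.014     ]), array([0.45723249, 0.16661877, 0.014     ])] 0.19673651496169928 mid in tool [1.91618748e-01 5.17112761e-05] head 102.99480851078408 tool 102.34842491334862
```

View pics/c2.png

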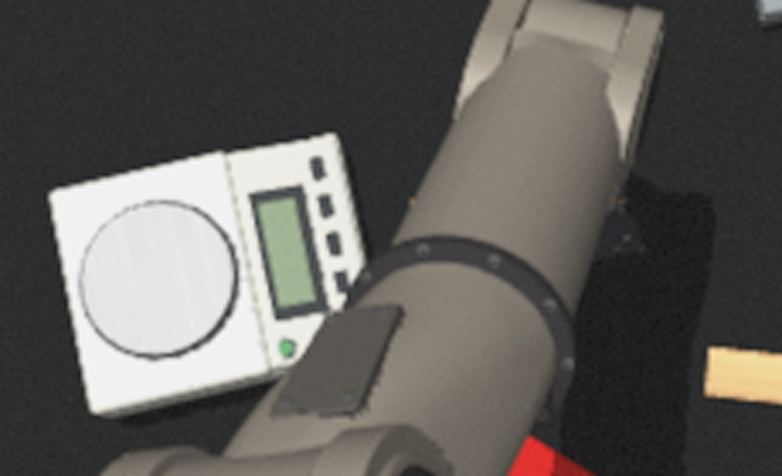

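The arm now hides the lower half of the front edge, so I'll fit the line on the unobstructed first picture.

```bash
python3 - <<'E'
from h import *
s=dict(np.load('pics/w2s.npz')); R=s['R'][:2,:2]
a=dict(np.load('pics/top0.npz')); g=cv2.cvtColor(a['frame'],cv2.COLOR_RGB2GRAY).astype(float)
P=[]
for v in range(194,251,2):
    u0=int(198+(v-188)*14/65); r=g[v,u0-3:u0+10]; P.append((u0-3+np.argmin(np.diff(r))+.5,v))
L=cv2.fitLine(np.float32(P),cv2.DIST_HUBER,0,.01,.01).ravel(); print(L,[p[0] for p in P])
e=[ray(a,L[2]+(v-L[3])*L[0]/L[1],v,.03) for v in (188,253)]
c=(e[0]+e[1])/2; n=(e[0]-e[1])[:2]; n=np.array([-n[1],n[0]])/np.linalg.norm(n)
print(e,np.linalg.norm(e[0]-e[1]),'mid in tool',R.T@(c[:2]-s['p'][:2]),'head',np.degrees(np.arctan2(n[1],n[0])))
b=dict(np.load('pics/side0.npz'))
F=b['frame'][140:215,155:260,::-1]; cv2.imwrite('pics/c3.png',cv2.resize(F,None,fx=7,fy=7,interpolation=cv2.INTER_CUBIC))
E
```

```text
[2.1693040e-01 9.7618705e-01 2.0720000e+02 2.2739999e+02] [np.float64(199.5), np.float64(200.5), np.float64(200.5), np.float64(201.5), np.float64(201.5), np.float64(202.5), np.float64(202.5), np.float64(202.5), np.float64(203.5), np.float64(203.5), np.float64(204.5), np.float64(204.5), np.float64(205.5), np.float64(205.5), np.float64(205.5), np.float64(206.5), np.float64(206.5), np.float64(207.5), np.float64(207.5), np.float64(208.5), np.float64(208.5), np.float64(209.5), np.float64(209.5), np.float64(208.5), np.float64(210.5), np.float64(210.5), np.float64(211.5), np.float64(211.5), np.float64(212.5)]
[array([0.64524118, 0.20696512, 0.03      ]), array([0.45561564, 0.16607931, 0.03      ])] 0.19398323256368327 mid in tool [ 0.1900215  -0.00301397] head 102.16746941662747
```

View pics/c3.png

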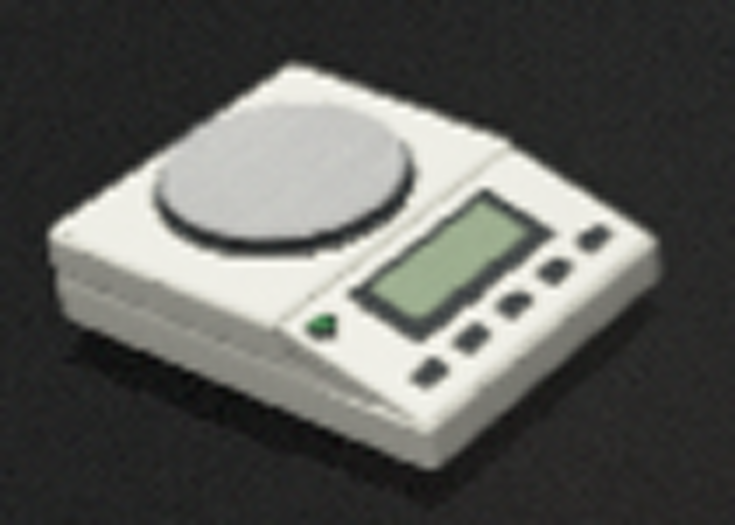

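The side crop shows the front's lower corners at crop pixels (432,468) and (655,285). Both views put the front square ahead of the wedge. The edge is about 190 mm ahead of the tool and the toe about 139 mm ahead.

>>> drive_tool --targets '[[[0,0,0.05],0],[[0,0,0.04],0],[[0,0,0.01],0],[[0,0,0],0]]'

```text
t: 7.35
tool_pos: [0.5937, 0.0018, 0.0027]
tcp_rot: [[-0.216, 0.976, -0.001], [0.976, 0.216, 0.0], [0.001, -0.001, -1.0]]
contact_force: [-3.0, 0.6, 7.5]
width: 0.0399
finger_force: 30.0
```

>>> drive_tool --targets '[[[0.08,0,0],0],[[0.1,0,0],0],[[0.1,0,0],0],[[0.07,0,0],0],[[0,0,0],0],[[0,0,0],0]]'

```text
t: 7.95
tool_pos: [0.5785, 0.071, 0.0028]
tcp_rot: [[-0.218, 0.976, -0.0], [0.976, 0.218, 0.0], [0.0, -0.0, -1.0]]
contact_force: [0.3, 1.0, -0.8]
width: 0.0396
finger_force: 30.0
```

```bash
python3 - <<'E'
from h import *
s=state(); R=np.array(s['tcp_rot'])[:2,:2]; p=np.array(s['tool_pos'])
d=dict(np.load('pics/side0.npz')); e=[ray(d,155+432/7,140+468/7,.014),ray(d,155+655/7,140+285/7,.014)]
c=(e[0]+e[1])/2; print(e,np.linalg.norm(e[0]-e[1]),'edge in tool',R.T@(c[:2]-p[:2]),s['contact_force'])
f=snap('side','side3')['frame'][120:240,150:330,::-1]; cv2.imwrite('pics/c4.png',cv2.resize(f,None,fx=4.4,fy=4.4,interpolation=cv2.INTER_CUBIC))
E
```

```text
[array([0.45909331, 0.1679694 , 0.014     ]), array([0.63416839, 0.20072074, 0.014     ])] 0.17811213937577078 edge in tool [ 0.11755015 -0.0064328 ] [ 0.25121887  0.96556694 -0.77265336]
```

View pics/c4.png

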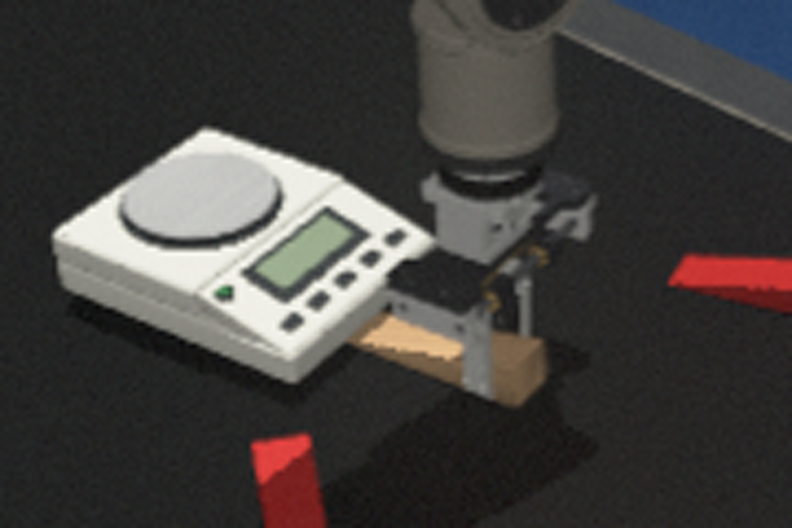

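The wedge's toe is now under the casing at mid-front, and the balance hasn't moved. I'll go on slowly and watch the force.

>>> drive_tool --targets '[[[0.04,0,0],0],[[0.04,0,0],0],[[0.02,0,0],0],[[0,0,0],0],[[0,0,0],0]]'

```text
t: 8.5
tool_pos: [0.5745, 0.0896, 0.0031]
tcp_rot: [[-0.217, 0.976, -0.0], [0.976, 0.217, -0.0], [-0.0, -0.0, -1.0]]
contact_force: [0.1, -0.4, -1.3]
width: 0.0399
finger_force: 30.0
```

>>> drive_tool --targets '[[[0.015,0,0],0],[[0.01,0,0],0],[[0,0,0],0],[[0,0,0],0]]'

```text
t: 8.9
tool_pos: [0.5734, 0.0944, 0.0031]
tcp_rot: [[-0.217, 0.976, -0.0], [0.976, 0.217, -0.0], [-0.0, -0.0, -1.0]]
contact_force: [1.0, 0.1, -2.5]
width: 0.04
finger_force: 30.0
```

>>> drive_tool --targets '[[[0.015,0,0],0],[[0.01,0,0],0],[[0,0,0],0],[[0,0,0],0]]'

```text
t: 9.3
tool_pos: [0.5723, 0.099, 0.003]
tcp_rot: [[-0.217, 0.976, -0.0], [0.976, 0.217, -0.0], [-0.0, -0.0, -1.0]]
contact_force: [0.9, -3.0, -4.2]
width: 0.0398
finger_force: 30.0
```

>>> drive_tool --targets '[[[0.015,0,0],0],[[0.01,0,0],0],[[0,0,0],0],[[0,0,0],0]]'

```text
t: 9.7
tool_pos: [0.5712, 0.104, 0.003]
tcp_rot: [[-0.217, 0.976, -0.0], [0.976, 0.217, -0.0], [-0.0, -0.0, -1.0]]
contact_force: [-0.1, -3.4, -4.8]
width: 0.0395
finger_force: 30.0
```

>>> drive_tool --targets '[[[0.015,0,0],0],[[0.015,0,0],0],[[0,0,0],0],[[0,0,0],0]]'

```text
t: 10.1
tool_pos: [0.5698, 0.1102, 0.003]
tcp_rot: [[-0.217, 0.976, -0.0], [0.976, 0.217, 0.0], [0.0, -0.0, -1.0]]
contact_force: [1.0, -1.7, -4.9]
width: 0.0399
finger_force: 30.0
```

```bash
cat > cmp.py <<'E'
from h import *
import sys
d=snap('side',sys.argv[1]); t=snap('top',sys.argv[1]+'t')
def track(A,B,box,n=80):
    ga,gb=[cv2.cvtColor(x,cv2.COLOR_RGB2GRAY) for x in (A,B)]; m=np.zeros_like(ga); x0,y0,x1,y1=box; m[y0:y1,x0:x1]=255
    p=cv2.goodFeaturesToTrack(ga,n,.03,3,mask=m); q,st,_=cv2.calcOpticalFlowPyrLK(ga,gb,p,None,winSize=(11,11)); k=st.ravel()==1
    return p[k,0],q[k,0]
a0=dict(np.load('pics/side0.npz')); t0=dict(np.load('pics/top0.npz'))
for n,A,B,box in (('side display',a0['frame'],d['frame'],(205,165,240,190)),('side rear',a0['frame'],d['frame'],(160,148,215,200)),('top display+',t0['frame'],t['frame'],(170,188,200,225)),('top rear',t0['frame'],t['frame'],(112,200,165,272))):
    p,q=track(A,B,box); print(n,len(p),np.median(q-p,0).round(2),np.std(q-p,0).round(2))
def dpx(dd,X,D): return (proj(dd,np.add(X,D))-proj(dd,X)).round(2)
X=[.56,.215,.05]
print('1mm up side',dpx(a0,X,[0,0,.001]),'top',dpx(t0,X,[0,0,.001]),'1mm back side',dpx(a0,X,[-.0002,.001,0]),'top',dpx(t0,X,[-.0002,.001,0]))
E
python3 cmp.py s4
```

```text
side display 13 [-0.28 -0.67] [7.82 3.71]
side rear 24 [-0.19 -0.25] [0.35 0.25]
top display+ 14 [ 12.76 -17.71] [10.21 15.15]
top rear 30 [-0.1  0.2] [3.65 7.19]
1mm up side [-0.02 -0.24] top [-0.05 -0.06] 1mm back side [-0.23 -0.09] top [-0.35  0.08]
```

>>> drive_tool --targets '[[[0.015,0,0],0],[[0.015,0,0],0],[[0.01,0,0],0],[[0,0,0],0],[[0,0,0],0],[[0,0,0],0]]'

```text
t: 10.8
tool_pos: [0.5681, 0.1181, 0.003]
tcp_rot: [[-0.217, 0.976, -0.0], [0.976, 0.217, 0.0], [0.0, -0.0, -1.0]]
contact_force: [0.2, -1.2, -4.2]
width: 0.0396
finger_force: 30.0
```

```bash
python3 cmp.py s5; python3 - <<'E'
import cv2
f=cv2.imread('pics/s5.png')[120:240,150:330]; cv2.imwrite('pics/c5.png',cv2.resize(f,None,fx=4.4,fy=4.4,interpolation=cv2.INTER_CUBIC))
E
```

```text
side display 13 [-0.4  -4.31] [13.89  3.78]
side rear 24 [-0.29 -0.65] [0.27 0.36]
top display+ 14 [ 10.37 -17.69] [ 9.44 15.34]
top rear 30 [-0.25  0.24] [5.73 8.17]
1mm up side [-0.02 -0.24] top [-0.05 -0.06] 1mm back side [-0.23 -0.09] top [-0.35  0.08]
```

View pics/c5.png

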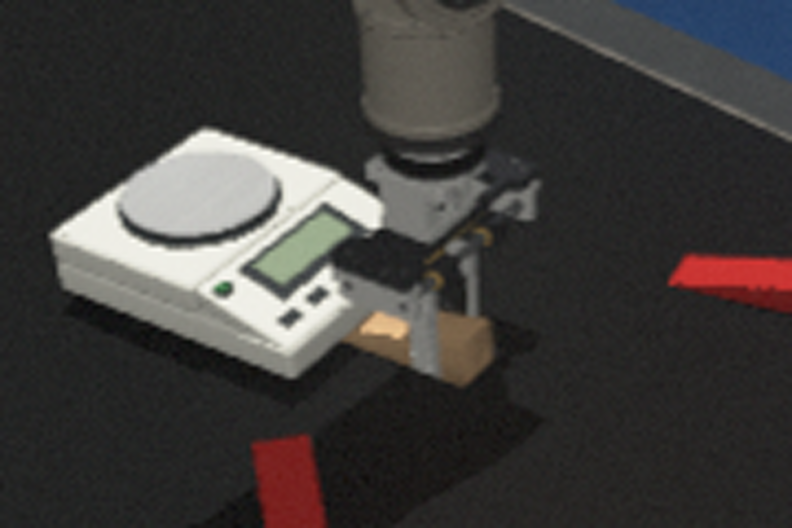

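The side view shows the front raised on the wedge and the gripper clear of the casing. The near front corner is at crop pixel (290,379), up from (290,384). I'll check the lift once from that corner before handing in.

```bash
python3 - <<'E'
from h import *
A,B,C=[cv2.cvtColor(np.load(f'pics/{n}.npz')['frame'],cv2.COLOR_RGB2GRAY) for n in ('side3','s4','s5')]
for n,b in (('front corner',(204,188,222,210)),('LED/button',(196,180,222,198)),('rear corner',(158,170,172,192))):
    for m in (B,C):
        w=cv2.createHanningWindow((b[2]-b[0],b[3]-b[1]),cv2.CV_32F); s=lambda I:np.float32(I[b[1]:b[3],b[0]:b[2]])
        print(n,cv2.phaseCorrelate(s(A),s(m),w))
E
```

```text
front corner ((-0.27571969739818414, -0.7548309608949229), 1.0168169171169952)
front corner ((-0.551451246074258, -0.9941289144006582), 1.0011985376477242)
LED/button ((0.31475271559978957, -0.5305743491151951), 1.0326902836929133)
LED/button ((0.41843709307633503, -0.8817322975578215), 1.1433988112971616)
rear corner ((0.5966159116367722, -0.1345052876579178), 1.0056050350268682)
rear corner ((0.4887115840602503, -0.14140561211764435), 1.0132377531793382)
```

```bash
python3 -c "
from station import job_done; print(job_done())"
```

```text
the job is handed in; nothing more can be done
None
```

The job is handed in with the wedge gripped under the middle of the balance's front; by my measurements the front feet are about 3 to 4 mm clear, the balance shifted only about 1 mm, and the gripper is clear of the casing, but the hand-in returned no verdict.

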